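# Shut the board tester's lid and hold its test plugs in

### The job

A computer board lies ready in the grey test fixture. Press the fixture's clear hold-down lid down at its black front pad until it snaps shut, and only then grip the black bar of the spring-return pull handle on the fixture's left-hand side and draw it straight out until green shows on its two arms beside the fixture, never as far as the red, so that the test plugs go into the board's ports. The handle springs back if let go, so finish while gripping it and holding it at the green; leave the other things on the bench where they are.

Things in the scene. Friction and masses are not known exactly. Their poses are not given: they have to be found in the camera images.
- fixture: Grey board test fixture with black deck, 280 (x) x 360 (y) x 80 mm, fixed. Origin: centre of its underside. x points from its front (lid pad) to its back (lid hinge), y to its left, z up. Left side wall at y 180; the guides of the handle's arms end at y 185. A catch block stands on the deck at x -139 to -115, y -7 to 37, up to z 126. The blue plug block on the right moves with the handle.
- lid (a joint): Lid angle, rad: 0 = shut, grows as its front edge rises (0.6 to 0.95 at the start). Clear plate in a 12 mm aluminium frame 225 x 200 mm, about 0.7 kg, hinged at the back. The stiff hinge (1.1 N m) leaves it where it is left; closing takes 1 to 4 N at the pad. A sprung catch stops it about 0.055 rad before shut: some 8 to 20 N down on the pad snaps it past, and it then stays shut.
- lid_hinge (a point): Point on the hinge axis, midway along it: x 115, y 15, z 135 mm in the fixture's frame. Axes: those of the lid (the fixture's when shut); y is the hinge axis; the lid opens by a positive turn about y.
- lid_pad (a point): Centre of the top face of the black pad on the lid's front rail, to be pressed (34 mm front to back, 90 mm wide, 10 mm thick). In the lid's frame it is 214 mm from the hinge toward the front (-x) and 16 mm above it (+z); with the lid shut at x -99, y 15, z 151 mm in the fixture's frame. Axes: the lid's, z out of the pad.
- pull (a joint): Travel of the pull handle, m: 0 = at rest, sprung in; grows as it is drawn out along the fixture's +y. Spring about 5 N at rest, 13 N at the green; it returns when released. On the arms, green begins to show outside the guides at 0.025 and red at 0.039 (middle of the green 0.032); hard stop at 0.048.
- handle_bar (a point): Black grip bar of the pull handle: 14 mm thick, 144 mm long along the fixture's x, between two flat steel arms 26 mm wide (98 mm free between them). This point: middle of the bar; axes as the fixture's. At rest at x 0, y 241, z 62 mm in the fixture's frame: 54 mm clear to the side wall, deck top 18 mm above the bar's centre. Take it from above, a finger on either side, fingers opened no more than about 60 mm.
- screwdriver: Loose screwdriver with a black handle, about 200 mm long, lying on the bench to the left of the fixture, beyond the pull handle. Not to be disturbed.
- memory: Loose green memory module, 133 x 31 x 5 mm, lying flat on the fixture's black deck between the lid and the left edge, along the fixture's x. Not to be disturbed.
- goggles: Red safety goggles, about 165 x 145 x 52 mm, standing on the bench to the right of the fixture. Not to be disturbed.
- spool: Silver spool of solder, 60 mm in diameter, 46 mm high, standing on end. It and the flux bottle stand beside the handle's path, about 130 mm from the bar's middle, one toward the fixture's front, one toward its back (by lot). Not to be disturbed.
- flux: Small amber bottle with a black cap, 36 mm in diameter and 85 mm high, standing beside the pull handle's path (see the spool). Not to be disturbed.

How it is judged (in metres and radians):
On the way, in this order (a step that is already met when the one before it is completed fails the run):
1. the lid is pressed shut past its catch (value of joint lid below 0.015 rad and value of joint pull below 0.01 m), for 0.2 s.
2. with the lid shut, the handle is drawn to the green and gripped there (value of joint lid below 0.015 rad and value of joint pull between 0.024 and 0.04 m and contact force between the fingers and pull above 3 N), for 0.5 s.
At the end, for the whole second after the job is handed in: The lid is shut (under 0.015 rad) and the handle is held by the fingers (contact force over 3 N) at 24 to 40 mm of travel, that is with green showing and no red, through the last second (all of step 2); the arm keeps its last pose, push and grip.
It fails at once if the handle is drawn out while the lid is not shut (value of joint lid above 0.04 rad and value of joint pull above 0.015 m).
It fails at once if the handle is drawn into the red (value of joint pull above 0.042 m).
It fails at once if one of the other things on the bench is moved by more than 30 mm (distance of any of screwdriver, memory, goggles, spool, flux from where it was at the start of the episode above 0.03 m).
It fails at once if the flux bottle or the spool is tipped over (angle between any of flux, spool's own z axis and vertical above 0.5 rad).
It also fails if it takes over 54 s, if anything falls off the work surface, if the arm or the gripper's body presses on something with over 40 N, if the wrist force passes 120 N, or if a joint passes its speed limit or range.

### The arm

A 7-joint arm with a two-finger parallel gripper is mounted at the origin on the work surface. World frame = base frame: x ahead of the robot, y to its left, z up, the work surface at z = 0. Lengths are in mm, angles in rad, forces in N, time in s.
With the tool pointing down it reaches from about 400 to 850 mm from the base axis. Payload 4.5 kg.
Tool frame: the origin (TCP) lies on the centre line of the jaws, within the pads' length; the fingertips stand 22 mm ahead of it and the grasp point (between the pads) lies 3 mm ahead of it; z points along the fingers, y is the line along which they close (so a half turn about z gives the same grasp; the last joint's range is limited). The gripper opens to 85 mm and grips with 20 to 120 N. Pads are 22 mm wide; open, the fingers measure 114 mm over their backs; the gripper's body (76 mm by 85 mm) begins 54 mm behind the grasp point. The pads swing forward as they close: fully open they stand 13 mm farther back than shut.
Start: joints at [-1.117, 0.689, -0.195, 1.565, 0.157, 0.902, -0.215], TCP at [254.72, 570.763, 253.317] pointing down, gripper open.
Joint ranges: [-3.01, 3.01], [-0.46, 2.08], [-1.47, 1.51], [0.13, 2.56], [-1, 4.14], [0.04, 2.09], [-2.66, 2.66]. Speed limits (rad/s): [2.57, 2.57, 3.14, 3.14, 3.14, 3.14, 3.14].

### API

Orientations are given as a unit quaternion [w, x, y, z].
In Python, from station import status, cams, workorder gives the robot as it stands.
- The arm moves only by the tool play_rows, never from a script. Its argument "increments" is a list that holds one entry, the list of rows, each a list of 7 numbers: the shift along the world's x, y, z in cm, then the turn, a rotation vector about the world's x, y, z in rad, then the opening, from 0 (shut) to 1 (fully open). In form: [[[dx, dy, dz, wx, wy, wz, fingers], ...]]. A call has 1 to 5 rows; each row shifts and turns the commanded pose from where the row before left it; what a row does not reach is not made up. A row lasts 1/10 s, in which the tool goes at most 50 mm and 8.59 degrees, less where a joint would pass 70% of its speed; a pose out of reach is approached as far as the arm can. A call with a gripper value outside its range is refused whole. The fingers move at their own pace and stop on an object; "newtons" is the grip in N (left out, the last holds). Time passes only in rows, so rows that do not move let the fingers close. It gives the time, the measured TCP pose, the force, the opening and the grip force at its end, in the units of the state.
- status.get_obs(): the state, without advancing time (a new reading comes with each control period).
- cams.read_camera(name): name is "scene" or "top"; returns the picture (400x640x3 uint8, red, green, blue); there is no depth.
- cams.camera_info(name): a dict with "fov_y" (degrees; the focal length in pixels is half the picture's height over the tangent of half this angle, whatever the lens; pixels are square), "cx", "cy" (the principal point, pixels), "dist" ([k1, k2, p1, p2, k3] as OpenCV has them; the pictures are not rectified), "R" (3x3) and "t" (3): a world point X has camera coordinates R X + t. Camera axes: x right, y down, z forward; pixel columns grow to the right and rows downward; lengths in mm; the calibration is good to about 2 mm. A picture is of the moment at which its call begins. camera_info takes no time and is no camera call.
- workorder.sign_off(): hands the job in; it is judged then, once.
The state is a dict: "time_s": time; "joints": joint angles; "joint_velocities": joint speeds; "joint_efforts": joint torques, N m; "tool_pos": TCP position; "ee_rot": TCP orientation; "force": force on the tool from outside, world axes, zero at the start; "moment": the same for the moment, N m; "finger_gap": opening from 0.0 (shut) to 1.0 (fully open); "finger_force": force on a finger pad.
Only numpy, scipy, OpenCV 4.12 (cv2) and the standard library are available. Lean on these libraries where they do the work, as an engineer would, in place of code of your own. Each camera call takes 0.05 s, during which the arm holds its last target. There are 200 camera calls.

## Working session

There is one attempt and no reset: what is moved stays moved. The work goes in short steps, Python scripts to look and compute and a tool call to move; the robot and the scene stay as the last step left them, time stands still between calls to the robot, and variables do not carry over. Pictures are saved under pics/ and viewed, at most 10 in all, crops included, and the job is handed in when it is done.

Besides the shell and the picture viewer there is one more tool, called after "Call:" by a JSON object that holds its "api" and its "payload", one argument or row to a line. play_rows: Moves the arm, as the interface text tells. Its arguments: {"type":"object","properties":{"increments":{"type":"array"},"newtons":{"type":"number"}},"required":["increments"]}

```bash
mkdir -p pics; python3 - <<'E'
from station import status, cams
import cv2
o=status.get_obs(); print({k:o[k] for k in('time_s','tool_pos','ee_rot','force','finger_gap')})
for n in('scene','top'):
    im=cams.read_camera(n); cv2.imwrite(f'pics/{n}0.png',im[:,:,::-1]); print(n,cams.camera_info(n))
E
```

```text
{'time_s': 0.0, 'tool_pos': array([254.51679039, 570.13078165, 252.47983001]), 'ee_rot': array([-1.46832901e-04,  2.08349384e-01,  9.78054001e-01, -9.39842915e-04]), 'force': array([ 0.11617414,  0.153652  , -0.66456919]), 'finger_gap': 0.9982041319631799}
scene {'fov_y': 42.69657859192054, 'cx': 320.63880444796354, 'cy': 205.30116370040253, 'dist': array([-0.01941742,  0.        ,  0.        ,  0.        ,  0.        ]), 'R': array([[-0.72395966,  0.68980547,  0.00712972],
       [ 0.64387671,  0.6793942 , -0.35191803],
       [-0.24759887, -0.25018379, -0.93600367]]), 't': array([ 353.02103239, -332.81255525, 1430.3967018 ])}
top {'fov_y': 52.5505622983111, 'cx': 321.85984509691053, 'cy': 204.91902060929849, 'dist': array([-0.05692689,  0.        ,  0.        ,  0.        ,  0.        ]), 'R': array([[-0.0241313 , -0.99957422, -0.01640274],
       [-0.98577776,  0.0265214 , -0.16594825],
       [ 0.16631262,  0.01216491, -0.98599804]]), 't': array([ 51.83845877, 551.47060531, 985.82544592])}
```

View pics/scene0.png

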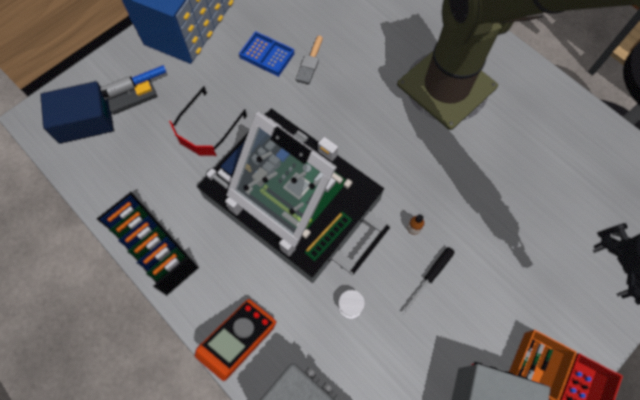

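View pics/top0.png

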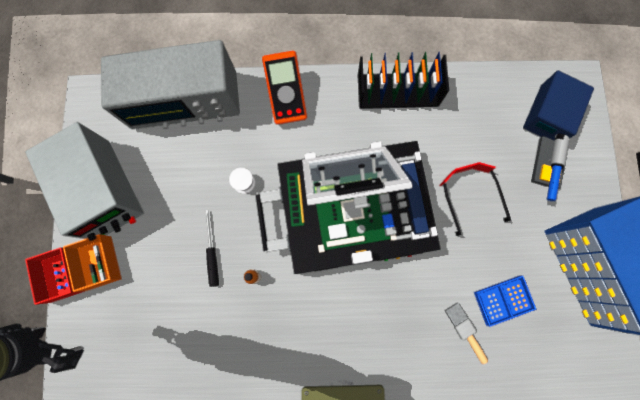

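The fixture's front faces the robot, with deck corners in the top view near (279,162), (294,273) and (440,248). The handle bar runs about (258,195)–(265,250), the spool is at (241,180), the flux at (251,277), and the pad on the raised lid at (358,187).

```bash
cat > h.py <<'E'
import numpy as np, cv2
from station import status, cams
def K(n):
    c=cams.camera_info(n); f=200/np.tan(np.radians(c['fov_y']/2))
    return np.array([[f,0,c['cx']],[0,f,c['cy']],[0,0,1]]),np.array(c['dist']),np.array(c['R']),np.array(c['t'])
def onz(n,uv,z):
    k,d,R,t=K(n); p=cv2.undistortPoints(np.array(uv,float).reshape(-1,1,2),k,d)[:,0]
    r=np.c_[p,np.ones(len(p))]@R; C=-R.T@t
    return C+r*((z-C[2])/r[:,2])[:,None]
def proj(n,X):
    k,d,R,t=K(n); return cv2.projectPoints(np.array(X,float).reshape(-1,3),cv2.Rodrigues(R)[0],t,k,d)[0][:,0]
def tri(a,b):
    A=[];B=[]
    for n,uv in(('scene',a),('top',b)):
        k,d,R,t=K(n);p=cv2.undistortPoints(np.array(uv,float).reshape(-1,1,2),k,d)[0,0]
        for i in(0,1): A.append(R[i]-p[i]*R[2]); B.append(p[i]*t[2]-t[i])
    return np.linalg.lstsq(np.array(A),np.array(B),rcond=None)[0]
E
python3 - <<'E'
from h import *
print(onz('top',[(279,162),(294,273),(440,248)],80).round(0), onz('top',[(258,195),(265,250)],69).round(0))
print(onz('scene',[(316,279),(383,188),(198,185)],80).round(0),onz('scene',[(363,271),(388,228)],69).round(0))
t=cv2.imread('pics/top0.png');s=cv2.imread('pics/scene0.png')
cv2.imwrite('pics/c1.png',cv2.resize(t[130:290,225:455],None,fx=3.4,fy=3.4,interpolation=cv2.INTER_CUBIC))
cv2.imwrite('pics/c2.png',cv2.resize(s[100:320,190:430],None,fx=2.7,fy=2.7,interpolation=cv2.INTER_CUBIC))
E
```

```text
[[ 659.  143.   80.]
 [ 383.  108.   80.]
 [ 433. -246.   80.]] [[578. 197.  69.]
 [440. 180.  69.]]
[[ 653.  157.   80.]
 [ 383.  107.   80.]
 [ 701. -205.   80.]] [[560. 216.  69.]
 [444. 184.  69.]]
```

View pics/c1.png

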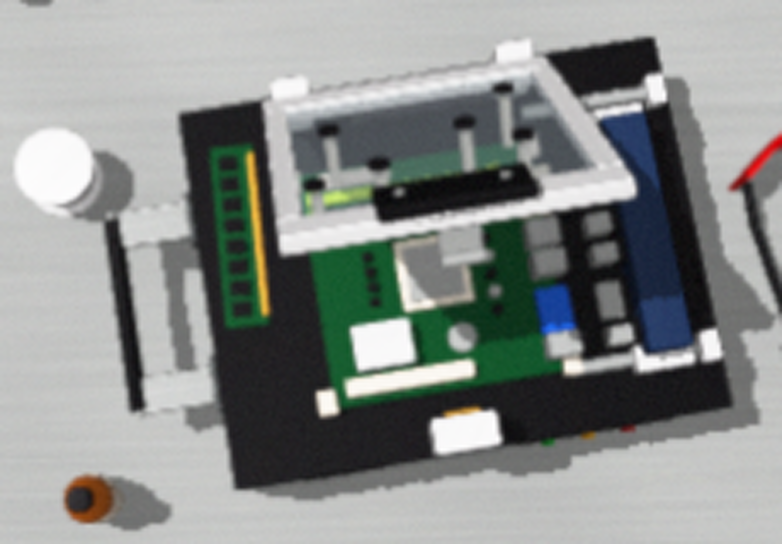

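View pics/c2.png

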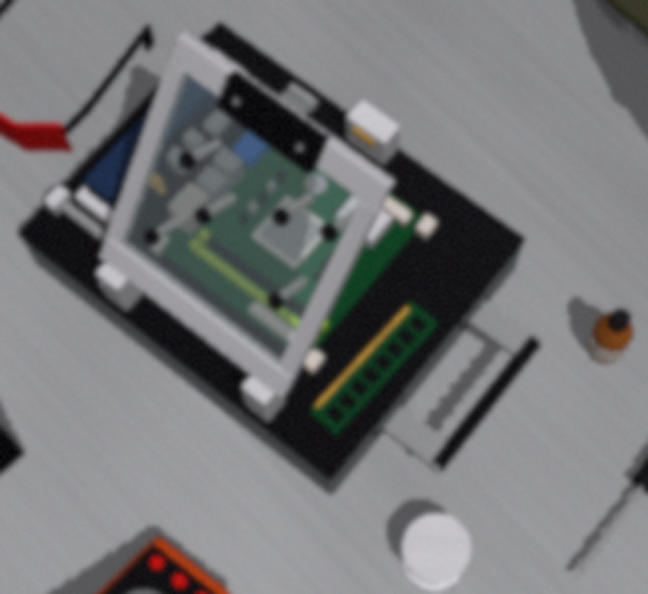

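The crops give the deck corners, bar ends and pad corners in both views. Next is a rigid fit of the fixture's pose and triangulation of the pad.

```bash
python3 - <<'E'
from h import *
from scipy.optimize import least_squares
T=lambda p:np.array(p)/3.4+[225,130]-0.35
S=lambda p:np.array(p)/2.7+[190,100]-0.3
mdl=np.array([[140,180,80],[140,-180,80],[-140,-180,80],[-140,180,80],[72,241,69],[-72,241,69]],float)
ut=T([(182,113),(654,38),(732,405),(236,488),(112,218),(138,408)])
us=S([(222,25),(522,240),(330,474),(538,342),(440,466)]); ms=mdl[[2,3,0,5,4]]
def w(p,X): 
    c,s=np.cos(p[2]),np.sin(p[2]); X=np.atleast_2d(X); return np.c_[p[0]+c*X[:,0]-s*X[:,1],p[1]+s*X[:,0]+c*X[:,1],X[:,2]]
f=lambda p:np.r_[(proj('top',w(p,mdl))-ut).ravel(),(proj('scene',w(p,ms))-us).ravel()]
r=least_squares(f,[540,-40,.1],loss='soft_l1'); p=r.x; print(p.round(3)); print(f(p).reshape(-1,2).round(1))
np.save('p.npy',p)
print('bar',w(p,[0,241,62]).round(1))
pt=T([(377,188),(532,165),(380,217),(537,190)]); ps=S([(320,172),(232,73),(0,0),(0,0)])
k=tri(S((272,118)),T((457,191))); print('pad tri',k.round(1))
c,s=np.cos(p[2]),np.sin(p[2]); 
d=k-[p[0],p[1],0]; L=np.array([c*d[0]+s*d[1],-s*d[0]+c*d[1],d[2]])
print('in fixture',L.round(1),'angle',np.arctan2(L[2]-135,115-L[0])-np.arctan2(16,214), 'r',np.hypot(L[2]-135,115-L[0]))
def pad(th): 
    C,Sn=np.cos(th),np.sin(th); return w(p,[115-214*C+16*Sn,15,135+214*Sn+16*C])[0]
for th in(.6,.7,.8,.9): print(th,pad(th).round(0),proj('top',pad(th))[0].round(1),proj('scene',pad(th))[0].round(1))
print('meas',T((457,191)),S((272,118)), 'shut',pad(0).round(1),'catch',pad(.055).round(1))
for n,z,uv in(('spool',46,T((55,168))),('flux',85,T((80,499)))): print(n,onz('top',[uv],z).round(0))
print('fix z yaw of tool', cv2.Rodrigues(np.zeros(3))[0][0,0], status.get_obs()['time_s'])
E
```

```text
[ 5.43793e+02 -4.90370e+01  1.37000e-01]
[[-1.5 -0.3]
 [ 0.2 -0.7]
 [ 0.2  0.8]
 [-0.8  0.8]
 [-0.5 -0.2]
 [-0.3  0.7]
 [-1.  -1.8]
 [ 1.5 -0.3]
 [-0.3  2.4]
 [-1.1 -0.7]
 [-1.6 -0.1]]
bar [[510.9 189.7  62. ]]
pad tri [540.2 -35.4 320.8]
in fixture [ -1.7  14.  320.8] angle 0.9353605370019373 r 219.34929880182156
0.6 [490. -41. 269.] [360.7 216.6] [307.2 138.1]
0.7 [504. -39. 285.] [360.1 208.3] [302.7 139.2]
0.8 [519. -37. 300.] [359.2 199.1] [297.5 141.2]
0.9 [536. -35. 313.] [358.1 189.1] [291.8 144.1]
meas [359.06176471 185.82647059] [290.44074074 143.4037037 ] shut [443.7 -47.7 151. ] catch [444.9 -47.5 162.7]
spool [[626. 246.  46.]]
flux [[377. 218.  85.]]
fix z yaw of tool 1.0 0.1
```

Call:
{"api": "play_rows", "payload": {
  "increments": [
    [[2.1, -4, 1.5, 0, 0, 0.111, 0], [2.1, -4, 1.5, 0, 0, 0.111, 0], [2.1, -4, 1.5, 0, 0, 0.111, 0], [2.1, -4, 1.5, 0, 0, 0.111, 0], [2.1, -4, 1.5, 0, 0, 0.113, 0]]
  ],
  "newtons": 60
}}

```text
time_s: 0.6
tool_pos: [360.3, 368.8, 328.5]
ee_rot: [-0.0, -0.071, 0.997, -0.0]
force: [0.6, 0.0, 0.2]
finger_gap: 0.149
finger_force: 0.0
```

Call:
{"api": "play_rows", "payload": {
  "increments": [
    [[2.1, -4, 1.5, 0, 0, 0, 0], [2.1, -4, 1.5, 0, 0, 0, 0], [2.1, -4, 1.5, 0, 0, 0, 0], [2.1, -4, 1.5, 0, 0, 0, 0], [2.1, -4, 1.5, 0, 0, 0, 0]]
  ]
}}

```text
time_s: 1.1
tool_pos: [465.0, 168.8, 403.7]
ee_rot: [-0.0, -0.069, 0.998, -0.0]
force: [0.7, 0.2, -0.0]
finger_gap: 0.004
finger_force: 0.0
```

Call:
{"api": "play_rows", "payload": {
  "increments": [
    [[2.3, -4, 0, 0, 0, 0, 0], [2.3, -4, 0, 0, 0, 0, 0], [2.3, -4, 0, 0, 0, 0, 0], [2.3, -4, 0, 0, 0, 0, 0], [2.3, -4, 0, 0, 0, 0, 0]]
  ]
}}

```text
time_s: 1.6
tool_pos: [580.1, -31.1, 403.0]
ee_rot: [-0.0, -0.069, 0.998, 0.0]
force: [1.2, 0.2, -0.9]
finger_gap: -0.002
finger_force: 0.0
```

```bash
python3 - <<'E'
from h import *
o=status.get_obs(); print(o['tool_pos'],o['force'])
t=cams.read_camera('top')[:,:,::-1];s=cams.read_camera('scene')[:,:,::-1]
a=cv2.resize(t[110:290,240:440],(400,360));b=cv2.resize(s[60:240,200:400],(400,360))
cv2.imwrite('pics/d.png',np.hstack([a,b]))
E
```

```text
[580.08135388 -31.10158891 402.97846536] [ 1.24702583  0.17593358 -0.86812304]
```

View pics/d.png

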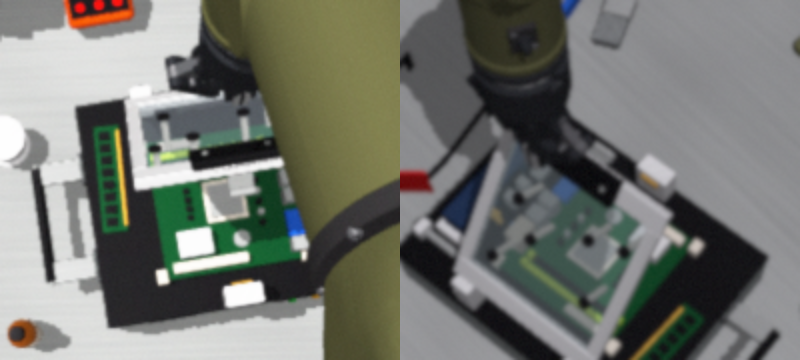

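```bash
python3 - <<'E'
from h import *
p=np.load('p.npy');c,s=np.cos(p[2]),np.sin(p[2])
q0=None
for th in(1.0,.92,.8,.7,.6,.5,.4,.3,.2,.1,.055,0):
    x=115-214*np.cos(th)+16*np.sin(th)+11*min(1,th/.4); z=135+214*np.sin(th)+16*np.cos(th)+22
    q=np.array([p[0]+c*x-s*15,p[1]+s*x+c*15,z]); print(th,q.round(0),None if q0 is None else ((q-q0)/10).round(1)); q0=q
E
```

```text
1.0 [565. -31. 346.] None
0.92 [551. -33. 337.] [-1.5 -0.2 -0.9]
0.8 [530. -36. 322.] [-2.1 -0.3 -1.5]
0.7 [515. -38. 307.] [-1.6 -0.2 -1.5]
0.6 [501. -40. 291.] [-1.4 -0.2 -1.6]
0.5 [488. -42. 274.] [-1.2 -0.2 -1.7]
0.4 [477. -43. 255.] [-1.1 -0.1 -1.9]
0.3 [466. -45. 236.] [-1.1 -0.2 -2. ]
0.2 [456. -46. 215.] [-1.  -0.1 -2. ]
0.1 [449. -47. 194.] [-0.7 -0.1 -2.1]
0.055 [446. -47. 185.] [-0.3 -0.  -1. ]
0 [444. -48. 173.] [-0.3 -0.  -1.2]
```

Call:
{"api": "play_rows", "payload": {
  "increments": [
    [[0, 0, -2.8, 0, 0, 0, 0], [0, 0, -2.8, 0, 0, 0, 0], [-1, 0, -0.4, 0, 0, 0, 0], [-1, -0.1, -0.3, 0, 0, 0, 0], [-1, -0.1, -0.3, 0, 0, 0, 0]]
  ]
}}

```text
time_s: 2.2
tool_pos: [550.0, -30.6, 336.9]
ee_rot: [0.001, -0.069, 0.998, 0.0]
force: [3.5, 0.5, 0.2]
finger_gap: -0.003
finger_force: 1.5
```

Call:
{"api": "play_rows", "payload": {
  "increments": [
    [[-1, -0.2, -0.8, 0, 0, 0, 0], [-1, -0.2, -0.8, 0, 0, 0, 0], [-0.8, -0.1, -0.8, 0, 0, 0, 0], [-0.8, -0.1, -0.8, 0, 0, 0, 0], [-0.7, -0.1, -0.8, 0, 0, 0, 0]]
  ]
}}

```text
time_s: 2.7
tool_pos: [506.6, -37.5, 297.4]
ee_rot: [0.001, -0.069, 0.998, 0.0]
force: [0.6, 0.5, 2.6]
finger_gap: 0.003
finger_force: 1.3
```

Call:
{"api": "play_rows", "payload": {
  "increments": [
    [[-0.7, -0.1, -0.9, 0, 0, 0, 0], [-0.6, -0.1, -0.9, 0, 0, 0, 0], [-0.6, -0.1, -0.9, 0, 0, 0, 0], [-0.6, -0.1, -0.9, 0, 0, 0, 0], [-0.6, -0.1, -0.9, 0, 0, 0, 0]]
  ]
}}

```text
time_s: 3.2
tool_pos: [476.5, -42.2, 252.4]
ee_rot: [0.001, -0.069, 0.998, 0.0]
force: [2.3, 0.5, 1.6]
finger_gap: 0.002
finger_force: 0.9
```

Call:
{"api": "play_rows", "payload": {
  "increments": [
    [[-0.5, -0.1, -1, 0, 0, 0, 0], [-0.5, 0, -1, 0, 0, 0, 0], [-0.5, -0.1, -1, 0, 0, 0, 0], [-0.5, 0, -1, 0, 0, 0, 0], [-0.5, -0.1, -1, 0, 0, 0, 0]]
  ]
}}

```text
time_s: 3.7
tool_pos: [451.4, -45.5, 202.3]
ee_rot: [0.001, -0.069, 0.998, 0.0]
force: [1.4, -0.1, 1.5]
finger_gap: -0.005
finger_force: 0.8
```

Call:
{"api": "play_rows", "payload": {
  "increments": [
    [[-0.2, 0, -0.8, 0, 0, 0, 0], [-0.2, 0, -0.6, 0, 0, 0, 0], [-0.1, 0, -0.4, 0, 0, 0, 0], [-0.1, 0, -0.3, 0, 0, 0, 0], [0, 0, -0.3, 0, 0, 0, 0]]
  ]
}}

```text
time_s: 4.2
tool_pos: [445.4, -46.1, 178.8]
ee_rot: [0.001, -0.069, 0.998, -0.0]
force: [0.1, 0.8, 4.5]
finger_gap: -0.002
finger_force: 2.4
```

Call:
{"api": "play_rows", "payload": {
  "increments": [
    [[0, 0, -0.2, 0, 0, 0, 0], [0, 0, -0.2, 0, 0, 0, 0], [0, 0, -0.2, 0, 0, 0, 0]]
  ]
}}

```text
time_s: 4.5
tool_pos: [444.6, -46.2, 172.7]
ee_rot: [-0.0, -0.069, 0.998, -0.0]
force: [-5.2, 0.9, 37.2]
finger_gap: -0.005
finger_force: 18.5
```

Call:
{"api": "play_rows", "payload": {
  "increments": [
    [[0, 0, 0, 0, 0, 0, 0], [0, 0, 0, 0, 0, 0, 0], [0, 0, 0, 0, 0, 0, 0]]
  ]
}}

```text
time_s: 4.8
tool_pos: [444.5, -46.2, 172.9]
ee_rot: [0.0, -0.069, 0.998, -0.0]
force: [-1.9, 0.5, 11.7]
finger_gap: -0.003
finger_force: 5.9
```

Call:
{"api": "play_rows", "payload": {
  "increments": [
    [[0, 0, 1.5, 0, 0, 0, 0], [0, 0, 3, 0, 0, 0, 0], [0.5, 1, 4, 0, 0, 0, 0.3], [1, 4, 2, 0, 0, 0, 0.6], [1, 4.5, 0, 0, 0, 0, 0.6]]
  ]
}}

```text
time_s: 5.3
tool_pos: [471.3, 48.3, 279.8]
ee_rot: [0.002, -0.066, 0.998, -0.0]
force: [1.4, 0.5, -0.3]
finger_gap: 0.506
finger_force: 0.0
```

Call:
{"api": "play_rows", "payload": {
  "increments": [
    [[1, 4.5, 0, 0, 0, 0, 0.65], [1, 4.5, 0, 0, 0, 0, 0.65], [1, 4.5, 0, 0, 0, 0, 0.65], [0.5, 0.5, -1, 0, 0, 0, 0.65], [0, 0, 0, 0, 0, 0, 0.65]]
  ]
}}

```text
time_s: 5.8
tool_pos: [503.7, 189.9, 265.7]
ee_rot: [-0.002, -0.07, 0.998, -0.0]
force: [-0.0, -0.7, 0.3]
finger_gap: 0.649
finger_force: 0.0
```

```bash
python3 - <<'E'
from h import *
o=status.get_obs(); print(o['tool_pos'],o['force'],o['finger_gap'])
t=cams.read_camera('top')[:,:,::-1];s=cams.read_camera('scene')[:,:,::-1]
a=cv2.resize(t[110:290,240:440],(400,360));b=cv2.resize(s[100:280,200:400],(400,360))
cv2.imwrite('pics/e.png',np.hstack([a,b]))
p=np.load('p.npy');c,s_=np.cos(p[2]),np.sin(p[2])
for th in(0,.055):
  C,S=np.cos(th),np.sin(th)
  X=[[115-(214+17)*C+16*S,15+dy,135+231*S+16*C] for dy in(45,-45)]
  W=[[p[0]+c*x-s_*y,p[1]+s_*x+c*y,z] for x,y,z in X]
  print(th,(proj('top',W)-[240,110])*2,(proj('scene',W)-[200,100])*2)
E
```

```text
[503.68677154 189.93886722 265.66751777] [-0.03074709 -0.65018846  0.27914354] 0.6491939843108736
0 [[203.56259367 289.41408376]
 [282.61193621 276.32748082]] [[280.77151166 108.16076258]
 [220.39774777  65.12578791]]
0.055 [[203.74477232 287.8000903 ]
 [283.87832023 274.53564493]] [[280.5930306  103.99263445]
 [219.60584377  60.58743826]]
```

View pics/e.png

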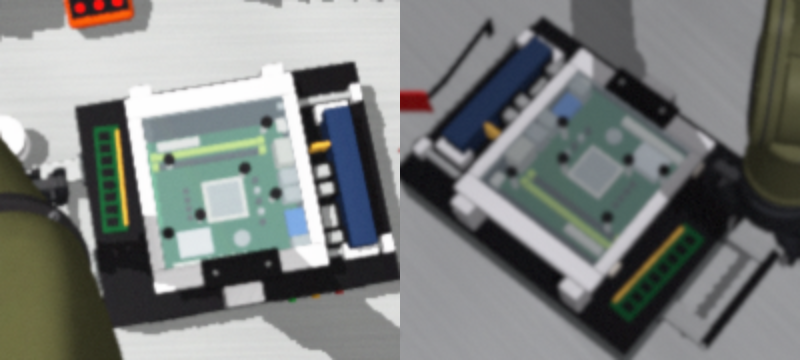

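The lid is down with the pad edge at its shut position (top crop (203,289)–(282,277)), and the bar is clear below the gripper. Next I go down onto the bar.

Call:
{"api": "play_rows", "payload": {
  "increments": [
    [[0.7, 0, -4, 0, 0, 0, 0.65], [0, 0, -4, 0, 0, 0, 0.65], [0, 0, -4, 0, 0, 0, 0.65], [0, 0, -3, 0, 0, 0, 0.65], [0, 0, -1, 0, 0, 0, 0.65]]
  ]
}}

```text
time_s: 6.4
tool_pos: [510.0, 185.6, 105.0]
ee_rot: [-0.003, -0.067, 0.998, -0.002]
force: [-0.1, -1.0, -0.2]
finger_gap: 0.648
finger_force: 0.0
```

Call:
{"api": "play_rows", "payload": {
  "increments": [
    [[0, 0, -1.5, 0, 0, 0, 0.65], [0, 0, -1.5, 0, 0, 0, 0.65], [0, 0, -1, 0, 0, 0, 0.65], [0, 0, 0, 0, 0, 0, 0.65]]
  ]
}}

```text
time_s: 6.8
tool_pos: [511.6, 187.8, 67.2]
ee_rot: [-0.0, -0.068, 0.998, -0.0]
force: [0.3, 0.2, 0.6]
finger_gap: 0.647
finger_force: 0.0
```

Call:
{"api": "play_rows", "payload": {
  "increments": [
    [[0, 0.2, -0.3, 0, 0, 0, 0.4], [0, 0, 0, 0, 0, 0, 0], [0, 0, 0, 0, 0, 0, 0], [0, 0, 0, 0, 0, 0, 0], [0, 0, 0, 0, 0, 0, 0]]
  ],
  "newtons": 60
}}

```text
time_s: 7.3
tool_pos: [512.1, 190.7, 65.1]
ee_rot: [0.001, -0.069, 0.998, 0.0]
force: [-0.2, -1.3, 5.3]
finger_gap: 0.146
finger_force: 58.4
```

Call:
{"api": "play_rows", "payload": {
  "increments": [
    [[-0.05, 0.4, 0, 0, 0, 0, 0], [-0.06, 0.4, 0, 0, 0, 0, 0], [-0.05, 0.4, 0, 0, 0, 0, 0], [-0.06, 0.4, 0, 0, 0, 0, 0], [-0.05, 0.4, 0, 0, 0, 0, 0]]
  ]
}}

```text
time_s: 7.8
tool_pos: [510.0, 205.9, 65.0]
ee_rot: [-0.0, -0.067, 0.998, -0.004]
force: [1.6, -10.1, 9.1]
finger_gap: 0.144
finger_force: 59.1
```

Call:
{"api": "play_rows", "payload": {
  "increments": [
    [[-0.06, 0.4, 0, 0, 0, 0, 0], [-0.05, 0.4, 0, 0, 0, 0, 0], [-0.03, 0.2, 0, 0, 0, 0, 0], [0, 0, 0, 0, 0, 0, 0], [0, 0, 0, 0, 0, 0, 0]]
  ]
}}

```text
time_s: 8.3
tool_pos: [508.7, 214.7, 65.0]
ee_rot: [-0.0, -0.067, 0.998, -0.004]
force: [1.8, -10.0, 9.3]
finger_gap: 0.14
finger_force: 59.1
```

```bash
python3 - <<'E'
from h import *
o=status.get_obs(); print(o['tool_pos'],o['force'],o['finger_gap'],o['finger_force'])
t=cams.read_camera('top')[:,:,::-1];s=cams.read_camera('scene')[:,:,::-1]
a=cv2.resize(t[170:270,225:325],(400,400),interpolation=2);b=cv2.resize(s[190:290,310:410],(400,400),interpolation=2)
cv2.imwrite('pics/f.png',np.hstack([a,b]))
E
```

```text
[508.7250562  214.6552997   65.04215266] [ 1.75105581 -9.99507137  9.2538665 ] 0.139782257998858 59.14719343185425
```

View pics/f.png

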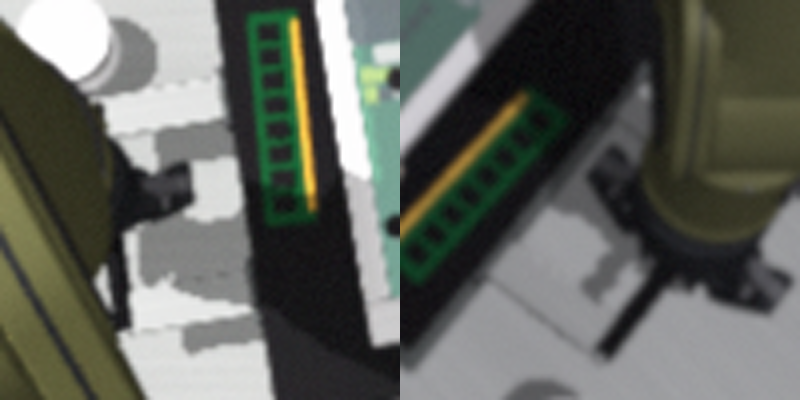

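No green shows yet, and the bar's front end (top pixel about (255.5,252)) has moved some 23 mm. I draw it about 8 mm further.

Call:
{"api": "play_rows", "payload": {
  "increments": [
    [[-0.04, 0.3, 0, 0, 0, 0, 0], [-0.04, 0.3, 0, 0, 0, 0, 0], [-0.03, 0.2, 0, 0, 0, 0, 0], [0, 0, 0, 0, 0, 0, 0], [0, 0, 0, 0, 0, 0, 0]]
  ]
}}

```text
time_s: 8.9
tool_pos: [507.7, 221.5, 65.0]
ee_rot: [-0.0, -0.066, 0.998, -0.005]
force: [1.3, -12.4, 9.9]
finger_gap: 0.145
finger_force: 59.3
```

```bash
python3 - <<'E'
from h import *
o=status.get_obs(); print(o['tool_pos'],o['force'],o['finger_gap'],o['finger_force'])
t=cams.read_camera('top')[:,:,::-1];s=cams.read_camera('scene')[:,:,::-1]
a=cv2.resize(t[170:270,225:325],(400,400),interpolation=2);b=cv2.resize(s[190:290,310:410],(400,400),interpolation=2)
cv2.imwrite('pics/g.png',np.hstack([a,b]))
p=np.load('p.npy');c,s_=np.cos(p[2]),np.sin(p[2])
for d in(24,28,32,36,40):
  W=[[p[0]+c*x-s_*y,p[1]+s_*x+c*y,z] for x,y,z in [(-72,241+d-7,69),(-72,241+d+7,69)]]
  print(d,((proj('top',W)-[225,170])*4).round(0).tolist(),((proj('scene',W)-[310,190])*4).round(0).tolist())
E
```

```text
[507.74774804 221.52939645  65.03722289] [  1.29266452 -12.36129882   9.88720777] 0.1446830201821558 59.26335096359253
24 [[133.0, 326.0], [110.0, 329.0]] [[335.0, 160.0], [354.0, 174.0]]
28 [[126.0, 327.0], [104.0, 330.0]] [[340.0, 164.0], [360.0, 178.0]]
32 [[120.0, 328.0], [97.0, 331.0]] [[346.0, 168.0], [365.0, 182.0]]
36 [[113.0, 329.0], [91.0, 332.0]] [[351.0, 172.0], [371.0, 186.0]]
40 [[107.0, 330.0], [84.0, 333.0]] [[357.0, 176.0], [376.0, 190.0]]
```

View pics/g.png

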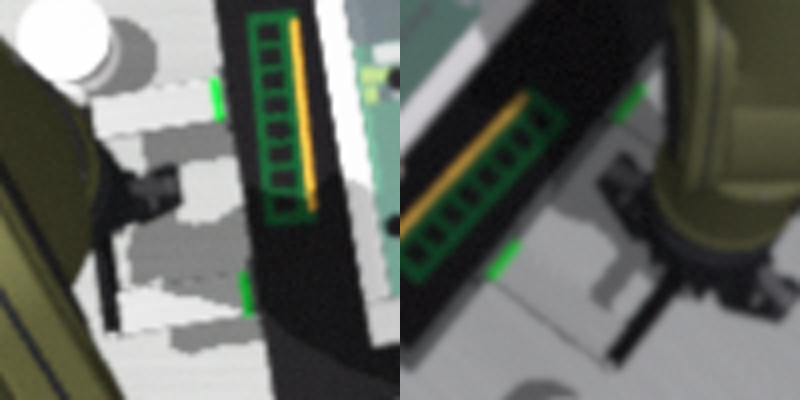

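Both arms show green (top crop (217,100) and (247,293)), about 6 mm wide with no red, so the travel is about 31 mm. I hold there, then hand in.

Call:
{"api": "play_rows", "payload": {
  "increments": [
    [[0, 0, 0, 0, 0, 0, 0], [0, 0, 0, 0, 0, 0, 0], [0, 0, 0, 0, 0, 0, 0], [0, 0, 0, 0, 0, 0, 0], [0, 0, 0, 0, 0, 0, 0]]
  ]
}}

```text
time_s: 9.5
tool_pos: [507.8, 221.5, 65.0]
ee_rot: [-0.0, -0.066, 0.998, -0.005]
force: [2.0, -10.7, 10.2]
finger_gap: 0.143
finger_force: 59.3
```

```bash
python3 - <<'E'
from station import status, workorder
o=status.get_obs(); print(o['time_s'],o['tool_pos'],o['force'],o['finger_force'])
print(workorder.sign_off())
E
```

```text
9.5 [507.77011955 221.48287301  65.0240904 ] [  2.04565509 -10.7247742   10.21453331] 59.262542724609375
the job is handed in; nothing more can be done
None
```

I pressed the lid shut, drew the handle to the green (about 31 mm, no red showing) and handed the job in at 9.5 s with the bar still gripped; the sign-off gave no verdict.

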